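# Make up two fittings kits at the furniture restorer's bench

## Task

Make up the fittings kits for two repairs from the stock standing on the blanket: the chest of drawers needs the bun foot, the knob and one corner block in the three-compartment tray; the chair needs the castor and the other corner block in the two-compartment tray. Give each fitting a compartment of its own, standing flat on its floor the same way up as it stands now, and leave the wax tin, the sanding block and the glue jar where they are.

Things in the scene. Friction and masses are not known exactly. Their poses are not given: they have to be found in the camera images.
- chest_tray: Kit tray for the chest of drawers: shallow open box of pale plywood and wood, 276 x 96 mm, fixed to the bench, with THREE equal compartments in a row along its x axis. Each compartment is 84 x 84 mm inside, their centres at x = -90, 0 and +90 mm, y = 0 in the tray's frame; walls and dividers are 6 mm thick. Its floor is 5 mm above the bench and the walls' top 18 mm above the bench. Origin: centre of its underside, on the bench; z up.
- chair_tray: Kit tray for the chair: the same make, 186 x 96 mm, fixed to the bench, with TWO compartments of 84 x 84 mm inside, their centres at x = -45 and +45 mm, y = 0 in the tray's frame; walls 6 mm thick, floor 5 mm and wall top 18 mm above the bench. Origin: centre of its underside, on the bench; z up.
- bun_foot: Turned bun foot of dark wood: a squat round bulb 58 mm across at 20 mm height, with a neck and collar (46 mm across) up to 49 mm, and on top of that a round, paler upright spigot 18 mm across and 26 mm tall, so 75 mm tall in all; about 110 g. Stands upright on its 38 mm foot. Origin: centre of its underside; z up along its axis.
- knob: Turned drawer knob of dark wood, mushroom-shaped, standing on its 34 mm base with the head up: neck 21 mm across, round head 45 mm across at its widest (36 mm above its underside), domed top at 48 mm with a small brass centre; about 45 g. Origin: centre of its underside; z up along its axis. (The other, similar knob, on the front of the drawer at the bench's left side, is part of the scenery.)
- castor: Brass furniture castor standing wheel up on its square fixing plate (44 x 44 x 4 mm). Above the plate a swivel and a fork with two parallel cheeks, whose outer faces are 30 mm apart along the castor's y axis and run from 16 to 55 mm height, about 22 mm wide in x and centred on x = +4 mm; between them a white china wheel, 35 mm across and 18 mm wide, its axle along y at x = +6 mm and 44 mm height, its top at 61.5 mm; about 140 g. Origin: centre of the plate's underside; z up.
- block_1: Corner block of pale beech for a frame joint, 45 mm tall: seen from above a trapezium with a 60 mm long face at y = -11 mm and a parallel 16 mm cropped face at y = +11 mm (22 mm between these two faces, both centred on x = 0), with slanting ends and a dark 8 mm screw hole in the middle of each parallel face; about 40 g. Origin: on its underside, midway between the two parallel faces; x along the long face, z up. One of two identical blocks: either may go into either kit.
- block_2: The second corner block, identical to block_1 in every way and interchangeable with it: 45 mm tall, 22 mm between its long (60 mm) and cropped (16 mm) faces along y. Origin as for block_1.
- wax_tin: Bystander, leave it where it is: low round wax tin, steel with a green lid, 62 mm across, 30 mm tall. Origin: centre of its underside.
- sanding_block: Bystander, leave it where it is: rectangular cork sanding block, 68 x 44 x 30 mm (x, y, z). Origin: centre of its underside.
- glue_jar: Bystander, leave it where it is: amber glass glue jar with a black cap, 48 mm across, 65 mm tall. Origin: centre of its underside.

How it is judged:
At the end, for the whole second after the job is handed in: Bun foot, knob and one block in the three-compartment tray, castor and the other block in the two-compartment tray; one per compartment (within 36 mm of its centre each way), upright within 0.15 rad, underside 1 to 9 mm over the bench, at rest (under 0.02 m/s) (((x of bun_foot in the frame of chest_tray between -0.126 and -0.054 m and y of bun_foot in the frame of chest_tray between -0.036 and 0.036 m) or (x of bun_foot in the frame of chest_tray between -0.036 and 0.036 m and y of bun_foot in the frame of chest_tray between -0.036 and 0.036 m) or (x of bun_foot in the frame of chest_tray between 0.054 and 0.126 m and y of bun_foot in the frame of chest_tray between -0.036 and 0.036 m)) and ((x of knob in the frame of chest_tray between -0.126 and -0.054 m and y of knob in the frame of chest_tray between -0.036 and 0.036 m) or (x of knob in the frame of chest_tray between -0.036 and 0.036 m and y of knob in the frame of chest_tray between -0.036 and 0.036 m) or (x of knob in the frame of chest_tray between 0.054 and 0.126 m and y of knob in the frame of chest_tray between -0.036 and 0.036 m)) and ((x of castor in the frame of chair_tray between -0.081 and -0.009 m and y of castor in the frame of chair_tray between -0.036 and 0.036 m) or (x of castor in the frame of chair_tray between 0.009 and 0.081 m and y of castor in the frame of chair_tray between -0.036 and 0.036 m)) and ((x of bun_foot in the frame of chest_tray between -0.126 and -0.054 m and y of bun_foot in the frame of chest_tray between -0.036 and 0.036 m) or (x of knob in the frame of chest_tray between -0.126 and -0.054 m and y of knob in the frame of chest_tray between -0.036 and 0.036 m) or (x of block_1 in the frame of chest_tray between -0.126 and -0.054 m and y of block_1 in the frame of chest_tray between -0.036 and 0.036 m) or (x of block_2 in the frame of chest_tray between -0.126 and -0.054 m and y of block_2 in the frame of chest_tray between -0.036 and 0.036 m)) and ((x of bun_foot in the frame of chest_tray between -0.036 and 0.036 m and y of bun_foot in the frame of chest_tray between -0.036 and 0.036 m) or (x of knob in the frame of chest_tray between -0.036 and 0.036 m and y of knob in the frame of chest_tray between -0.036 and 0.036 m) or (x of block_1 in the frame of chest_tray between -0.036 and 0.036 m and y of block_1 in the frame of chest_tray between -0.036 and 0.036 m) or (x of block_2 in the frame of chest_tray between -0.036 and 0.036 m and y of block_2 in the frame of chest_tray between -0.036 and 0.036 m)) and ((x of bun_foot in the frame of chest_tray between 0.054 and 0.126 m and y of bun_foot in the frame of chest_tray between -0.036 and 0.036 m) or (x of knob in the frame of chest_tray between 0.054 and 0.126 m and y of knob in the frame of chest_tray between -0.036 and 0.036 m) or (x of block_1 in the frame of chest_tray between 0.054 and 0.126 m and y of block_1 in the frame of chest_tray between -0.036 and 0.036 m) or (x of block_2 in the frame of chest_tray between 0.054 and 0.126 m and y of block_2 in the frame of chest_tray between -0.036 and 0.036 m)) and ((x of castor in the frame of chair_tray between -0.081 and -0.009 m and y of castor in the frame of chair_tray between -0.036 and 0.036 m) or (x of block_1 in the frame of chair_tray between -0.081 and -0.009 m and y of block_1 in the frame of chair_tray between -0.036 and 0.036 m) or (x of block_2 in the frame of chair_tray between -0.081 and -0.009 m and y of block_2 in the frame of chair_tray between -0.036 and 0.036 m)) and ((x of castor in the frame of chair_tray between 0.009 and 0.081 m and y of castor in the frame of chair_tray between -0.036 and 0.036 m) or (x of block_1 in the frame of chair_tray between 0.009 and 0.081 m and y of block_1 in the frame of chair_tray between -0.036 and 0.036 m) or (x of block_2 in the frame of chair_tray between 0.009 and 0.081 m and y of block_2 in the frame of chair_tray between -0.036 and 0.036 m)) and z of bun_foot in the frame of chest_tray between 0.001 and 0.009 m and angle between each of bun_foot, knob, castor, block_1, block_2's own z axis and vertical below 0.15 rad and linear speed of each of bun_foot, knob, castor, block_1, block_2 below 0.02 m/s and z of knob in the frame of chest_tray between 0.001 and 0.009 m and z of castor in the frame of chest_tray between 0.001 and 0.009 m and z of block_1 in the frame of chest_tray between 0.001 and 0.009 m and z of block_2 in the frame of chest_tray between 0.001 and 0.009 m); the robot touches nothing.
It fails at once if the wax tin is shifted more than 25 mm or tipped over (distance of wax_tin from where it was at the start of the episode above 0.025 m or angle between wax_tin's own z axis and vertical above 0.5 rad).
It fails at once if the sanding block is shifted more than 25 mm or tipped over (distance of sanding_block from where it was at the start of the episode above 0.025 m or angle between sanding_block's own z axis and vertical above 0.5 rad).
It fails at once if the glue jar is shifted more than 25 mm or tipped over (distance of glue_jar from where it was at the start of the episode above 0.025 m or angle between glue_jar's own z axis and vertical above 0.5 rad).
It also fails if it takes over 122 s, if anything falls off the work surface, if the arm or the gripper's body presses on something with over 40 N, if the wrist force passes 120 N, or if a joint passes its speed limit or range.

## Robot

A 7-joint arm with a two-finger parallel gripper is mounted at the origin on the work surface. World frame = base frame: x ahead of the robot, y to its left, z up, the work surface at z = 0. Lengths are in m, angles in rad, forces in N, time in s.
With the tool pointing down it reaches from about 0.4 to 0.85 m from the base axis. Payload 4.4 kg.
Tool frame: the origin (TCP) lies between the finger pads; the fingertips stand ahead of it and the grasp point (between the pads) lies 5 mm behind it (env.tcp_to_tips is the z of the fingertips in the tool frame, in m); z points along the fingers, y is the line along which they close (so a half turn about z gives the same grasp; the last joint's range is limited). The gripper opens to 94 mm and grips with 3 to 60 N. Pads are 16 mm wide; open, the fingers measure 119 mm over their backs; the gripper's body (75 mm by 177 mm) begins 78 mm behind the grasp point.
Start: joints at [-1.372, 0.628, 0.038, 1.517, -0.027, 0.996, -0.02], TCP at [0.17, 0.627, 0.18] pointing down, gripper open.
Joint ranges: [-3.06, 3.06], [-0.37, 2.12], [-1.25, 1.32], [0.18, 2.47], [-1.1, 4.24], [0.23, 1.98], [-2.94, 2.94]. Speed limits (rad/s): [2.57, 2.57, 3.14, 3.14, 3.14, 3.14, 3.14].

## Interface

Orientations are given as a rotation vector (axis times angle).
In Python, from rig import env gives the robot as it stands.
- The arm moves only by the tool move_arm, never from a script. Its argument "steps" is a list of rows, each a list of 7 numbers: the shift along the tool's x, y, z in m, then the turn, a rotation vector about the tool's x, y, z in degrees, then the closure, from 0 (fully open) to 1 (shut). In form: [[dx, dy, dz, rx, ry, rz, claw], ...]. A call has 1 to 12 rows; each row shifts and turns the commanded pose from where the row before left it, along the tool's axes as they then stand; what a row does not reach is not made up. A row lasts 1/10 s, in which the tool goes at most 50 mm and 8.59 degrees, less where a joint would pass 70% of its speed; a pose out of reach is approached as far as the arm can. A call is refused whole if a number of a shift passes 0.05 or a number of a turn 8.59, either way. A call with a gripper value outside its range is refused whole. The fingers move at their own pace and stop on an object; "grip_force" is the grip in N (left out, the last holds). Time passes only in rows, so rows that do not move let the fingers close. It gives the time, the measured TCP pose, the force, the opening and the grip force at its end, in the units of the state.
- env.get_state(): the state, without advancing time (a new reading comes with each control period).
- env.get_image(name): name is "scene" or "top" or "wrist"; returns a dict with "color" (420x560x3 uint8, red, green, blue), "range_z" (420x560 float32, m along the optical axis (not along the pixel's ray), 0 where there is no reading), "K" (3x3 intrinsics, pixels), "k1" (the pictures are not rectified: a ray, as slopes to the right and down, at radius r is drawn at 1 + k1 r^2 times it, then the intrinsics apply), "rvec" (rotation vector, rad) and "tvec" (3), from world to camera coordinates, as OpenCV has them. Camera axes: x right, y down, z forward; pixel columns grow to the right and rows downward; lengths in m; the calibration is good to about 2 mm. A picture is of the moment at which its call begins.
- env.finish_job(): hands the job in; it is judged then, once.
Trained networks look in a picture, given as the dict that the camera call returned (one of the last four; its "shot" number tells which), for a name from the list of things; names that differ only in an ending like _2 or _b are one class to them, and where a whole thing is asked for, a point or a joint stands for the part that bears it (a point fixed in the world has none). Each returns a list of dicts, best first, with "score" (0 to 1); they miss things now and then, are a little off and sometimes report something else, mostly with a low value. They report only what shows in the picture. A call takes as long as a camera call.
- env.regions_of(picture, label): "mask" (420x560 bool, what is visible of it) and "xy" ([column, row] in pixels, amid what is visible of it).
- env.landmark_of(picture, label): "xy" ([column, row] in pixels: a listed point, or the origin of a listed thing).
The state is a dict: "t": time; "joint_pos": joint angles; "qvel": joint speeds; "tau": joint torques, N m; "ee_pos": TCP position; "tcp_rot": TCP orientation; "contact_force": force on the tool from outside, world axes, zero at the start; "torque": the same for the moment, N m; "grip_width": opening from 0.0 (shut) to 1.0 (fully open); "grasp_force": force on a finger pad.
Only numpy, scipy, OpenCV 4.12 (cv2) and the standard library are available. Lean on these libraries where they do the work, as an engineer would, in place of code of your own. Each camera call takes 0.05 s, during which the arm holds its last target. There are 200 camera calls.

## Working session

There is one attempt and no reset: what is moved stays moved. The work goes in short steps, Python scripts to look and compute and a tool call to move; the robot and the scene stay as the last step left them, time stands still between calls to the robot, and variables do not carry over. Pictures are saved under pics/ and viewed, at most 14 in all, crops included, and the job is handed in when it is done.

Besides the shell and the picture viewer there is one more tool, called as name(argument=value, ...), one argument or row to a line, values as JSON. move_arm: Moves the arm, as the interface text tells. Its arguments: {"type":"object","properties":{"steps":{"type":"array","items":{"type":"array","items":{"type":"number"}}},"grip_force":{"type":"number"}},"required":["steps"]}

```bash
ls; mkdir -p pics; cat > h.py <<'E'
import numpy as np, cv2
from rig import env
from scipy.spatial.transform import Rotation as R
def cloud(p):
    K=p["K"];z=p["range_z"];v,u=np.mgrid[0:z.shape[0],0:z.shape[1]]
    d=np.array([p["k1"],0,0,0],float)
    n=cv2.undistortPoints(np.stack([u.ravel(),v.ravel()],1).astype(np.float64)[:,None],K,d)[:,0].reshape(z.shape+(2,))
    P=np.dstack([n*z[...,None],z])
    Rm=cv2.Rodrigues(np.array(p["rvec"],float))[0]
    return (P-np.array(p["tvec"]))@Rm, z>0
def save(p,n): cv2.imwrite("pics/"+n,p["color"][...,::-1])
E
python3 - <<'E'
from h import *
s=env.get_state(); print({k:np.round(v,3) for k,v in s.items()}, env.tcp_to_tips)
for c in ("top","scene"):
    p=env.get_image(c); save(p,c+"0.png"); W,ok=cloud(p)
    for l in ["chest_tray","chair_tray","bun_foot","knob","castor","block_1","wax_tin","sanding_block","glue_jar"]:
        for r in env.regions_of(p,l)[:3]:
            m=r["mask"]&ok; Q=W[m]
            if len(Q)<10: continue
            zt=np.percentile(Q[:,2],97); T=Q[Q[:,2]>zt-.01]
            (cx,cy),(w,h),a=cv2.minAreaRect((T[:,:2]*1000).astype(np.float32))
            print(c,l,round(r["score"],2),np.round(r["xy"]),len(Q),"med",np.round(np.median(Q,0),3),"ztop",round(zt,3),"toprect",np.round([cx,cy,w,h,a],1))
E
```

```text
pics
{'t': np.float64(0.0), 'joint_pos': array([-1.372,  0.629,  0.038,  1.518, -0.027,  0.996, -0.02 ]), 'qvel': array([-0.001,  0.   , -0.001,  0.   , -0.   ,  0.001,  0.002]), 'tau': array([ 0.0000e+00, -5.4973e+01,  1.1440e+00, -1.8664e+01, -5.2000e-02,
        2.4000e-02,  0.0000e+00]), 'ee_pos': array([0.17 , 0.627, 0.179]), 'tcp_rot': array([-4.150e-01, -3.114e+00,  3.000e-03]), 'contact_force': array([-0.237, -0.289, -0.36 ]), 'torque': array([ 0.01 ,  0.003, -0.029]), 'grasp_force': np.float64(0.0), 'grip_width': np.float64(1.0)} 0.014
top chest_tray 0.82 [417. 253.] 5302 med [ 0.491 -0.301  0.005] ztop 0.019 toprect [ 490.6 -300.5  276.6   99.3    6.4]
top chair_tray 0.56 [139. 262.] 3539 med [0.487 0.321 0.005] ztop 0.019 toprect [487.4 321.  187.5  98.5   9.4]
top bun_foot 0.81 [338. 222.] 498 med [ 0.563 -0.124  0.047] ztop 0.076 toprect [ 565.1 -127.3   15.4   15.5    0.6]
top knob 0.8 [230. 172.] 293 med [0.683 0.114 0.044] ztop 0.05 toprect [684.  113.8  40.4  39.   66.4]
top castor 0.87 [280. 175.] 425 med [0.67  0.001 0.012] ztop 0.062 toprect [ 6.789e+02 -3.000e-01
[... 1406 characters left out ...]
.7]
scene block_1 0.36 [219. 202.] 741 med [ 0.578 -0.124  0.041] ztop 0.076 toprect [ 567.6 -128.3   15.7   19.3   81.1]
scene wax_tin 0.79 [350. 180.] 692 med [0.456 0.122 0.03 ] ztop 0.033 toprect [445.6 122.7  62.4  60.3   3.4]
scene sanding_block 0.94 [240. 166.] 767 med [ 0.457 -0.113  0.029] ztop 0.033 toprect [ 447.4 -115.6   45.5   69.9   67.3]
scene sanding_block 0.28 [279. 258.] 627 med [0.688 0.001 0.024] ztop 0.062 toprect [681.5  -1.3  29.3  31.1  78.9]
scene glue_jar 0.58 [352. 220.] 807 med [0.585 0.128 0.047] ztop 0.067 toprect [571.8 129.3  42.7  40.3   2.2]
scene glue_jar 0.4 [211. 253.] 362 med [ 0.681 -0.123  0.043] ztop 0.047 toprect [ 676.5 -124.4   52.    21.7   20.1]
```

View pics/top0.png

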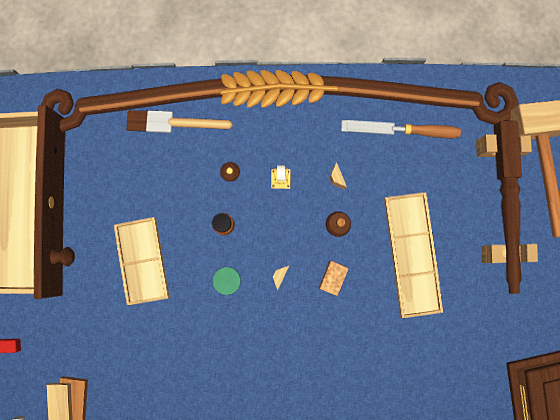

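View pics/scene0.png

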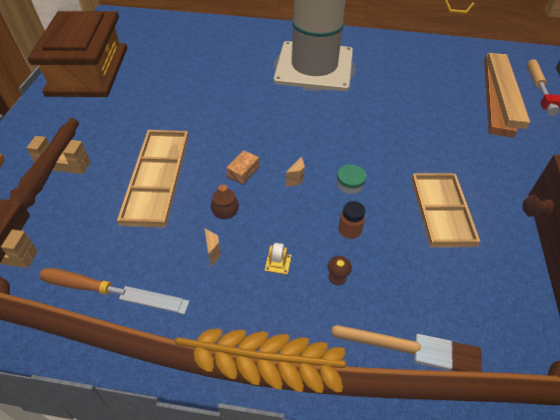

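```bash
python3 - <<'E'
from h import *
p=env.get_image("top"); W,ok=cloud(p)
im=cv2.resize(p["color"][140:310,190:370][...,::-1],None,fx=4,fy=3.5,interpolation=cv2.INTER_CUBIC); cv2.imwrite("pics/crop.png",im)
Rm=R.from_rotvec(env.get_state()["tcp_rot"]).as_matrix();print(Rm.round(3))
# tray axes rects
for l in ["chest_tray","chair_tray"]:
    Q=W[env.regions_of(p,l)[0]["mask"]&ok]; b=cv2.boxPoints(cv2.minAreaRect((Q[:,:2]*1000).astype(np.float32))); print(l,b.round(0).tolist())
# blocks: width profile, top points
for c,(x,y) in {"a":(.668,-.125),"b":(.452,.0075)}.items():
    m=ok&(np.hypot(W[...,0]-x,W[...,1]-y)<.045)&(W[...,2]>.036)&(W[...,2]<.055); Q=W[m][:,:2].astype(np.float32)*1000
    h=cv2.convexHull(Q)[:,0]; print(c,cv2.minAreaRect(Q),cv2.approxPolyDP(h[:,None],3,True)[:,0].round(0).tolist())
# castor: cheek+plate
m=ok&(np.hypot(W[...,0]-.675,W[...,1])<.045)
for a,b in((.003,.014),(.035,.07),(.05,.058)):
    Q=W[m&(W[...,2]>a)&(W[...,2]<b)][:,:2].astype(np.float32)*1000
    # 
    print("castor",a,len(Q),cv2.minAreaRect(Q))
E
```

```text
[[-0.965  0.262 -0.   ]
 [ 0.262  0.965 -0.   ]
 [ 0.    -0.    -1.   ]]
chest_tray [[348.0, -267.0], [360.0, -370.0], [638.0, -338.0], [626.0, -235.0]]
chair_tray [[384.0, 362.0], [401.0, 257.0], [591.0, 287.0], [574.0, 393.0]]
a ((668.1173095703125, -125.21820068359375), (56.119529724121094, 22.793012619018555), 21.362619400024414) [[698.0, -124.0], [668.0, -113.0], [658.0, -121.0], [646.0, -145.0]]
b ((451.08160400390625, 8.336297988891602), (21.628562927246094, 55.834163665771484), 62.3851432800293) [[471.0, -13.0], [463.0, 13.0], [452.0, 20.0], [421.0, 12.0]]
castor 0.003 145 ((674.202392578125, 1.1491928100585938), (85.26811981201172, 76.42892456054688), 12.016768455505371)
castor 0.035 172 ((677.8777465820312, -0.2859363555908203), (28.81353187561035, 32.71333694458008), 89.02705383300781)
castor 0.05 88 ((678.3045654296875, -0.2736330032348633), (28.694875717163086, 31.675674438476562), 89.11772155761719)
```

View pics/crop.png

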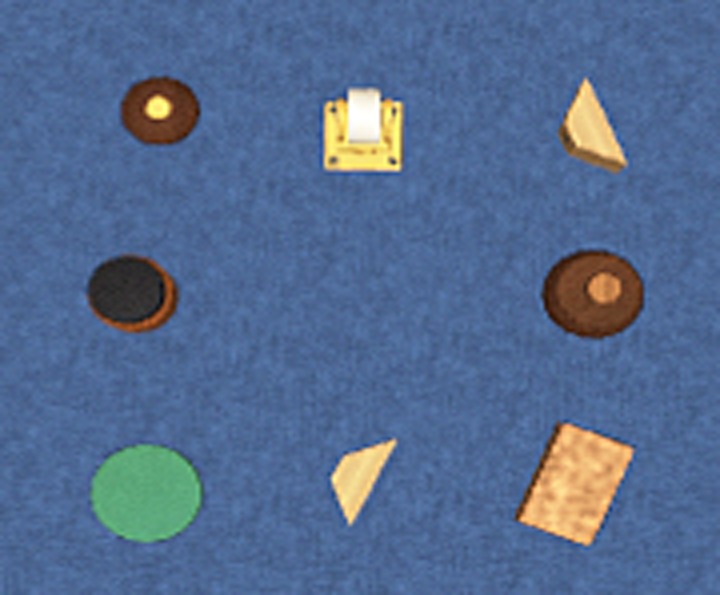

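Top view: knob at about (230,172), castor (281,178), blocks at (338,177) and (281,276), bun foot (338,223). The trays are at (417,253) and (139,262), and the network results agree with the picture. I'll fetch the knob first, squaring the tool to the world axes on the way.

move_arm(
  steps=[
    [0,0,0,0,0,-7.6,0],
    [0,0,0,0,0,-7.6,0],
    [-0.034,-0.034,0,0,0,0,0],
    [-0.034,-0.034,0,0,0,0,0],
    [-0.034,-0.034,0,0,0,0,0],
    [-0.034,-0.034,0,0,0,0,0],
    [-0.034,-0.034,0,0,0,0,0],
    [-0.034,-0.034,0,0,0,0,0],
    [-0.034,-0.034,0,0,0,0,0],
    [-0.034,-0.034,0,0,0,0,0],
    [-0.034,-0.034,0,0,0,0,0],
    [-0.034,-0.034,0,0,0,0,0],
  ],
  grip_force=20,
)

```text
t: 2.35
ee_pos: [0.5116, 0.2861, 0.1803]
tcp_rot: [-0.001, 3.141, 0.001]
contact_force: [0.5, 0.2, -0.0]
grip_width: 1.0
grasp_force: 0.0
```

move_arm(
  steps=[
    [-0.035,-0.035,0,0,0,0,0],
    [-0.035,-0.035,0,0,0,0,0],
    [-0.035,-0.035,0,0,0,0,0],
    [-0.035,-0.035,0,0,0,0,0],
    [-0.034,-0.034,0,0,0,0,0],
    [0,0,0,0,0,0,0],
  ],
)

```text
t: 2.95
ee_pos: [0.6888, 0.1038, 0.1794]
tcp_rot: [0.016, 3.138, -0.009]
contact_force: [-0.8, -0.8, 0.2]
grip_width: 1.002
grasp_force: 0.0
```

```bash
cat > look.py <<'E'
import sys
from h import *
p=env.get_image("wrist"); W,ok=cloud(p); print(env.get_state()["ee_pos"].round(4))
if len(sys.argv)>2: save(p,sys.argv[2])
for l in sys.argv[1].split(","):
    for r in env.regions_of(p,l)[:2]:
        Q=W[r["mask"]&ok]
        if len(Q)<30: continue
        zt=np.percentile(Q[:,2],97); T=Q[Q[:,2]>zt-.008]
        (cx,cy),(w,h),a=cv2.minAreaRect((T[:,:2]*1000).astype(np.float32))
        print(l,round(r["score"],2),np.round(r["xy"]),len(Q),"ztop",round(zt,3),"toprect",np.round([cx,cy,w,h,a],1),"allrect",np.round(np.hstack(cv2.minAreaRect((Q[:,:2]*1000).astype(np.float32))),1))
E
python3 look.py knob,castor w1.png
```

```text
[0.6862 0.1086 0.1793]
knob 0.81 [289. 194.] 1555 ztop 0.049 toprect [684.6 113.1  41.1  40.9   0.8] allrect [684.5 113.4  44.2  43.7  83.8]
castor 0.88 [181. 180.] 2103 ztop 0.061 toprect [ 6.779e+02 -4.000e-01  3.090e+01  2.930e+01  8.850e+01] allrect [679.4  -7.2  56.5  58.2  87.9]
```

move_arm(
  steps=[
    [0,0,0.03,0,0,0,0.2],
    [0,0,0.04,0,0,0,0.2],
    [0,0,0.04,0,0,0,0.2],
    [0,0,0.026,0,0,0,0.2],
    [0,0,0.013,0,0,0,0.2],
    [0,0,0,0,0,0,0.2],
    [0,0,0,0,0,0,0.2],
  ],
)

```text
t: 3.8
ee_pos: [0.685, 0.1148, 0.0324]
tcp_rot: [-0.002, 3.14, 0.001]
contact_force: [-0.4, -0.6, 0.8]
grip_width: 0.798
grasp_force: 0.0
```

move_arm(
  steps=[
    [0,0,0,0,0,0,0.4],
    [0,0,0,0,0,0,0.6],
    [0,0,0,0,0,0,0.7],
    [0,0,0,0,0,0,0.7],
    [0,0,0,0,0,0,0.7],
    [0,0,0,0,0,0,0.7],
    [0,0,0,0,0,0,0.7],
  ],
)

```text
t: 4.5
ee_pos: [0.6843, 0.1136, 0.031]
tcp_rot: [0.001, -3.141, 0.0]
contact_force: [0.8, -0.5, -0.6]
grip_width: 0.306
grasp_force: 0.0
```

```bash
python3 look.py knob w2.png
```

```text
[0.6843 0.1136 0.031 ]
knob 0.58 [278. 253.] 3918 ztop 0.049 toprect [684.3 112.   38.   42.1  75.1] allrect [688.5 107.2  42.3  57.9  38.5]
```

View pics/w2.png

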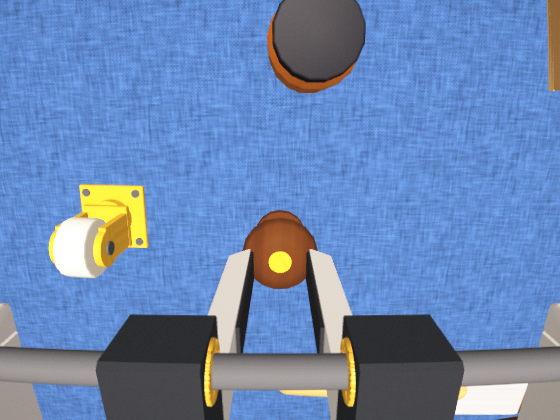

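move_arm(
  steps=[
    [0,0,0,0,0,0,0.8],
    [0,0,0,0,0,0,0.9],
    [0,0,0,0,0,0,1],
    [0,0,0,0,0,0,1],
  ],
)

```text
t: 5.0
ee_pos: [0.6843, 0.1136, 0.031]
tcp_rot: [0.001, -3.142, -0.0]
contact_force: [-0.3, 0.6, -0.1]
grip_width: 0.01
grasp_force: 0.0
```

```bash
python3 look.py knob; python3 -c "
from h import *
save(env.get_image('scene'),'s1.png')
im=cv2.imread('pics/s1.png')[180:330,260:460];cv2.imwrite('pics/s1c.png',cv2.resize(im,None,fx=4,fy=4))"
```

```text
[0.6843 0.1136 0.0311]
knob 0.58 [280. 244.] 2725 ztop 0.048 toprect [683.4 112.7  39.1  41.5  29.6] allrect [685.4 108.1  40.9  54.4  23.8]
```

View pics/s1c.png

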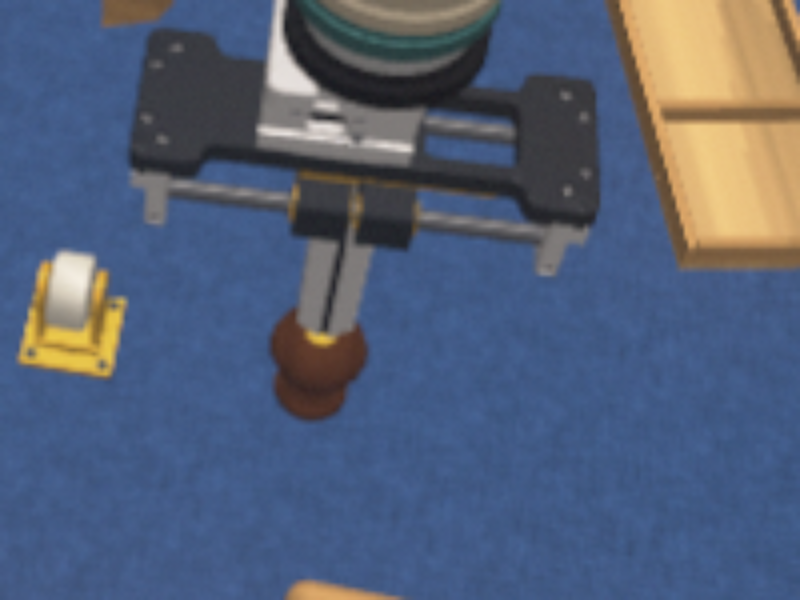

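```bash
python3 - <<'E'
from h import *
for c in("scene","wrist"):
    p=env.get_image(c);W,ok=cloud(p);m=ok&(np.abs(W[...,0]-.67)<.06)&(np.abs(W[...,1]-.113)<.04)&(W[...,2]>.02)&(W[...,2]<.12)
    hsv=cv2.cvtColor(p["color"],cv2.COLOR_RGB2HSV); g=m&(hsv[...,1]<60)
    Q=W[g]
    for a in np.arange(.03,.12,.01):
        q=Q[(Q[:,2]>=a)&(Q[:,2]<a+.01)]
        if len(q)>3: print(c,round(a,2),len(q),q.min(0).round(3),q.max(0).round(3))
E
```

```text
scene 0.03 7 [0.684 0.096 0.034] [0.703 0.134 0.039]
scene 0.04 8 [0.672 0.092 0.04 ] [0.702 0.129 0.044]
scene 0.06 32 [0.692 0.101 0.06 ] [0.696 0.124 0.07 ]
scene 0.07 47 [0.691 0.1   0.07 ] [0.697 0.124 0.08 ]
scene 0.08 51 [0.688 0.1   0.081] [0.696 0.124 0.09 ]
scene 0.09 51 [0.693 0.1   0.09 ] [0.697 0.125 0.1  ]
scene 0.1 54 [0.687 0.1   0.1  ] [0.696 0.124 0.11 ]
scene 0.11 53 [0.691 0.101 0.11 ] [0.697 0.125 0.12 ]
wrist 0.03 23 [0.668 0.091 0.035] [0.698 0.135 0.039]
wrist 0.05 31 [0.674 0.108 0.056] [0.676 0.119 0.06 ]
wrist 0.06 300 [0.673 0.101 0.06 ] [0.676 0.125 0.07 ]
wrist 0.07 412 [0.673 0.101 0.07 ] [0.676 0.125 0.08 ]
wrist 0.08 494 [0.673 0.101 0.08 ] [0.681 0.126 0.09 ]
wrist 0.09 594 [0.673 0.101 0.09 ] [0.676 0.126 0.1  ]
wrist 0.1 738 [0.673 0.101 0.1  ] [0.677 0.126 0.11 ]
wrist 0.11 894 [0.673 0.101 0.11 ] [0.677 0.126 0.12 ]
```

move_arm(
  steps=[
    [0,0,-0.05,0,0,0,1],
    [0,0,-0.05,0,0,0,1],
    [0,0,0,0,0,0,1],
    [0,0,0,0,0,0,1],
    [0,0,0,0,0,0,1],
  ],
)

```text
t: 5.75
ee_pos: [0.6833, 0.1134, 0.1299]
tcp_rot: [0.001, -3.139, 0.001]
contact_force: [-0.3, -0.4, -0.5]
grip_width: 0.005
grasp_force: 0.0
```

```bash
python3 - <<'E'
from h import *
print(env.tcp_to_tips, env.get_state()["ee_pos"])
for c in("scene","wrist"):
    p=env.get_image(c);W,ok=cloud(p);m=ok&(np.abs(W[...,0]-.685)<.02)&(np.abs(W[...,1]-.113)<.012)&(W[...,2]>.06)
    h=np.histogram(W[m][:,2],np.arange(.06,.30,.006)); print(c,W[m][:,2].min(),list(zip(h[1].round(3),h[0])))
E
```

```text
0.014 [0.6832729  0.11341881 0.12990117]
scene 0.15588525066467718 [(np.float64(0.06), np.int64(0)), (np.float64(0.066), np.int64(0)), (np.float64(0.072), np.int64(0)), (np.float64(0.078), np.int64(0)), (np.float64(0.084), np.int64(0)), (np.float64(0.09), np.int64(0)), (np.float64(0.096), np.int64(0)), (np.float64(0.102), np.int64(0)), (np.float64(0.108), np.int64(0)), (np.float64(0.114), np.int64(0)), (np.float64(0.12), np.int64(0)), (np.float64(0.126), np.int64(0)), (np.float64(0.132), np.int64(0)), (np.float64(0.138), np.int64(0)), (np.float64(0.144), np.int64(0)), (np.float64(0.15), np.int64(1)), (np.float64(0.156), np.int64(17)), (np.float64(0.162), np.int64(34)), (np.float64(0.168), np.int64(37)), (np.float64(0.174), np.int64(38)), (np.float64(0.18), np.int64(37)), (np.float64(0.186), np.int64(41)), (np.float64(0.192), np.int64(39)), (np.float64(0.198), np.int64(39)), (np.float64(0.204), np.int64(40)), (np.float64(0.21), np.int64(42)), (np.float64(0.216), np.int64(48)), (np.float64(0.222), np.int64(42)), (np.float64(0.228), np.int64(28)), (np.float64(0.234), np.int64(4)), (np.f
[... 971 characters left out ...]
)), (np.float64(0.174), np.int64(264)), (np.float64(0.18), np.int64(328)), (np.float64(0.186), np.int64(362)), (np.float64(0.192), np.int64(352)), (np.float64(0.198), np.int64(411)), (np.float64(0.204), np.int64(451)), (np.float64(0.21), np.int64(508)), (np.float64(0.216), np.int64(338)), (np.float64(0.222), np.int64(222)), (np.float64(0.228), np.int64(34)), (np.float64(0.234), np.int64(0)), (np.float64(0.24), np.int64(0)), (np.float64(0.246), np.int64(0)), (np.float64(0.252), np.int64(22)), (np.float64(0.258), np.int64(2)), (np.float64(0.264), np.int64(24)), (np.float64(0.27), np.int64(0)), (np.float64(0.276), np.int64(0)), (np.float64(0.282), np.int64(0)), (np.float64(0.288), np.int64(0))]
```

Both cameras put the fingertips at z = 0.154 with the TCP reported at 0.130, but the tips should then be at 0.116. So the true tip height is the reported z + 0.024, which is 38 mm higher than stated. I'll correct for this and descend carefully.

move_arm(
  steps=[
    [0,0,0,0,0,0,0.2],
    [0,0,0,0,0,0,0.2],
    [0,0,0,0,0,0,0.2],
    [0,0,0,0,0,0,0.2],
    [0,0,0,0,0,0,0.2],
    [0,0,0,0,0,0,0.2],
    [0,0,0,0,0,0,0.2],
    [0,0,0.04,0,0,0,0.2],
    [0,0,0.04,0,0,0,0.2],
    [0,0,0.02,0,0,0,0.2],
    [0,0,0,0,0,0,0.2],
    [0,0,0,0,0,0,0.2],
  ],
)

```text
t: 7.05
ee_pos: [0.6848, 0.1137, 0.0315]
tcp_rot: [-0.001, 3.141, 0.0]
contact_force: [-1.0, -0.6, 0.6]
grip_width: 0.797
grasp_force: 0.0
```

move_arm(
  steps=[
    [0,0,0.012,0,0,0,0.2],
    [0,0,0.012,0,0,0,0.2],
    [0,0,0.012,0,0,0,0.2],
    [0,0,0,0,0,0,0.2],
    [0,0,0,0,0,0,0.3],
    [0,0,0,0,0,0,0.4],
    [0,0,0,0,0,0,0.5],
    [0,0,0,0,0,0,0.6],
    [0,0,0,0,0,0,0.7],
    [0,0,0,0,0,0,0.7],
    [0,0,0,0,0,0,0.7],
  ],
)

```text
t: 8.15
ee_pos: [0.6846, 0.1137, -0.0046]
tcp_rot: [-0.001, 3.141, 0.0]
contact_force: [-0.6, -0.2, 2.8]
grip_width: 0.459
grasp_force: 20.0
```

move_arm(
  steps=[
    [0,0,-0.02,0,0,0,0.7],
    [0,0,-0.04,0,0,0,0.7],
    [0,0,-0.04,0,0,0,0.7],
    [0,0,-0.03,0,0,0,0.7],
    [0,0,0,0,0,0,0.7],
    [0,0,0,0,0,0,0.7],
  ],
)

```text
t: 8.75
ee_pos: [0.6842, 0.1136, 0.1252]
tcp_rot: [-0.001, 3.141, 0.0]
contact_force: [-0.0, -0.3, -1.1]
grip_width: 0.457
grasp_force: 20.0
```

```bash
python3 look.py knob
```

```text
[0.6833 0.1134 0.1239]
knob 0.77 [278. 279.] 6223 ztop 0.178 toprect [684.5 113.2  40.9  41.2  32.6] allrect [732.5 110.5  49.1 139.5  83.1]
```

move_arm(
  steps=[
    [0.006,-0.02,0,0,0,0,0.7],
    [0.01,-0.04,0,0,0,0,0.7],
    [0.012,-0.044,0,0,0,0,0.7],
    [0.012,-0.046,0,0,0,0,0.7],
    [0.012,-0.046,0,0,0,0,0.7],
    [0.012,-0.046,0,0,0,0,0.7],
    [0.012,-0.046,0,0,0,0,0.7],
    [0.012,-0.046,0,0,0,0,0.7],
    [0.01,-0.044,0,0,0,0,0.7],
    [0.007,-0.026,0,0,0,0,0.7],
    [0,0,0,0,0,0,0.7],
    [0,0,0,0,0,0,0.7],
  ],
)

```text
t: 10.05
ee_pos: [0.5775, -0.2916, 0.1239]
tcp_rot: [-0.003, -3.139, -0.001]
contact_force: [0.8, 1.6, -0.6]
grip_width: 0.458
grasp_force: 20.0
```

```bash
python3 look.py knob,chest_tray
```

```text
[ 0.5785 -0.2898  0.1241]
knob 0.7 [279. 279.] 6220 ztop 0.177 toprect [ 577.5 -291.8   41.1   41.5    4.9] allrect [ 619.8 -269.4  139.    44.4   28.1]
chest_tray 0.94 [272. 116.] 27378 ztop 0.019 toprect [ 516.7 -297.8  225.9   96.5    6.4] allrect [ 520.1 -297.9  237.2  102.8    6.7]
```

move_arm(
  steps=[
    [0,0,0.04,0,0,0,0.7],
    [0,0,0.04,0,0,0,0.7],
    [0,0,0.025,0,0,0,0.7],
    [0,0,0.012,0,0,0,0.7],
    [0,0,0.006,0,0,0,0.7],
    [0,0,0,0,0,0,0.7],
    [0,0,0,0,0,0,0.7],
    [0,0,0,0,0,0,0.5],
    [0,0,0,0,0,0,0.4],
    [0,0,0,0,0,0,0.3],
    [0,0,0,0,0,0,0.25],
  ],
)

```text
t: 11.3
ee_pos: [0.5797, -0.2906, 0.0025]
tcp_rot: [-0.001, 3.141, -0.0]
contact_force: [-0.4, 0.0, -0.3]
grip_width: 0.72
grasp_force: 0.0
```

move_arm(
  steps=[
    [0,0,-0.01,0,0,0,0.25],
    [0,0,-0.03,0,0,0,0.25],
    [0,0,-0.04,0,0,0,0.25],
    [0,0,-0.04,0,0,0,0.25],
    [0,0,-0.02,0,0,0,0.25],
    [0.003,0.037,0,0,0,0,0.25],
    [0.003,0.04,0,0,0,0,0.25],
    [0.003,0.04,0,0,0,0,0.3],
    [0.003,0.037,0,0,0,0,0.4],
    [0,0.01,0,0,0,0,0.5],
    [0,0,0,0,0,0,0.5],
  ],
)

```text
t: 12.4
ee_pos: [0.5679, -0.1245, 0.1429]
tcp_rot: [-0.006, 3.141, 0.001]
contact_force: [0.5, 0.5, 0.5]
grip_width: 0.508
grasp_force: 0.0
```

```bash
python3 look.py knob,bun_foot; python3 - <<'E'
from h import *
p=env.get_image("top");W,ok=cloud(p)
for r in env.regions_of(p,"knob"):
    Q=W[r["mask"]&ok]; print(r["score"],np.median(Q,0).round(3),np.percentile(Q[:,2],97).round(3))
E
```

```text
[ 0.5678 -0.1269  0.1427]
knob 0.85 [100. 221.] 2198 ztop 0.054 toprect [ 5.810e+02 -2.899e+02  4.120e+01  4.060e+01  2.000e-01] allrect [ 579.2 -300.9   63.9   42.9   82.3]
bun_foot 0.77 [274. 195.] 2967 ztop 0.075 toprect [ 564.2 -127.9   16.6   17.7   89.5] allrect [ 561.4 -128.8   51.    56.8   15.7]
```

move_arm(
  steps=[
    [0.003,-0.001,0.03,0,0,0,0.5],
    [0,0,0.04,0,0,0,0.5],
    [0,0,0.027,0,0,0,0.5],
    [0,0,0.012,0,0,0,0.5],
    [0,0,0.005,0,0,0,0.5],
    [0,0,0,0,0,0,0.5],
    [0,0,0,0,0,0,0.6],
    [0,0,0,0,0,0,0.7],
    [0,0,0,0,0,0,0.8],
    [0,0,0,0,0,0,0.9],
    [0,0,0,0,0,0,0.9],
    [0,0,0,0,0,0,0.9],
  ],
  grip_force=30,
)

```text
t: 13.85
ee_pos: [0.5649, -0.1276, 0.0286]
tcp_rot: [-0.001, 3.141, -0.0]
contact_force: [-0.3, 0.1, 4.7]
grip_width: 0.187
grasp_force: 30.0
```

move_arm(
  steps=[
    [0,0,-0.01,0,0,0,0.9],
    [0,0,-0.03,0,0,0,0.9],
    [0,0,-0.04,0,0,0,0.9],
    [0,0,-0.03,0,0,0,0.9],
    [0.005,-0.015,0,0,0,0,0.9],
    [0.014,-0.03,0,0,0,0,0.9],
    [0.018,-0.04,0,0,0,0,0.9],
    [0.018,-0.04,0,0,0,0,0.9],
    [0.014,-0.032,0,0,0,0,0.9],
    [0.005,-0.015,0,0,0,0,0.9],
    [0,0,0,0,0,0,0.9],
    [0,0,0,0,0,0,0.9],
  ],
)

```text
t: 15.05
ee_pos: [0.4909, -0.2977, 0.1375]
tcp_rot: [0.002, -3.141, -0.003]
contact_force: [0.1, 0.4, -1.5]
grip_width: 0.182
grasp_force: 30.0
```

```bash
python3 look.py bun_foot,knob
```

```text
[ 0.4915 -0.297   0.1377]
bun_foot 0.66 [280. 238.] 5491 ztop 0.184 toprect [ 490.6 -298.    17.3   18.1   90. ] allrect [ 500.7 -280.    98.2   54.4   57. ]
knob 0.82 [284. 314.] 719 ztop 0.054 toprect [ 550.3 -299.3  103.4   30.2    5.6] allrect [ 561.6 -300.4  125.8   35.6    4.3]
```

move_arm(
  steps=[
    [0,-0.002,0.03,0,0,0,0.9],
    [0,0,0.035,0,0,0,0.9],
    [0,0,0.022,0,0,0,0.9],
    [0,0,0.011,0,0,0,0.9],
    [0,0,0.006,0,0,0,0.9],
    [0,0,0,0,0,0,0.9],
    [0,0,0,0,0,0,0.9],
    [0,0,0,0,0,0,0.75],
    [0,0,0,0,0,0,0.65],
    [0,0,0,0,0,0,0.55],
    [0,0,0,0,0,0,0.5],
  ],
)

```text
t: 16.3
ee_pos: [0.4907, -0.3017, 0.0343]
tcp_rot: [-0.0, 3.141, -0.0]
contact_force: [-0.1, -0.6, -0.5]
grip_width: 0.465
grasp_force: 0.0
```

move_arm(
  steps=[
    [0,0,-0.02,0,0,0,0.5],
    [0,0,-0.04,0,0,0,0.5],
    [0,0,-0.05,0,0,0,0.5],
    [-0.025,0.025,-0.01,0,0,0,0.5],
    [-0.034,0.034,0,0,0,0,0.4],
    [-0.034,0.034,0,0,0,0,0.4],
    [-0.034,0.034,0,0,0,0,0.4],
    [-0.03,0.03,0,0,0,0,0.4],
    [-0.02,0.02,0,0,0,-7.3,0.4],
    [0,0,0,0,0,-7.3,0.4],
    [0,0,0,0,0,-7.4,0.4],
    [0,0,0,0,0,0,0.4],
  ],
)

```text
t: 17.5
ee_pos: [0.6673, -0.1243, 0.1538]
tcp_rot: [0.601, -3.083, -0.001]
contact_force: [-0.6, -0.4, 0.9]
grip_width: 0.597
grasp_force: 0.0
```

```bash
cat >> look.py <<'E'
s=env.get_state(); M=R.from_rotvec(s["tcp_rot"]).as_matrix(); print("tool y world deg",np.degrees(np.arctan2(M[1,1],M[0,1])).round(1))
E
python3 look.py block_1,bun_foot w3.png
```

```text
[ 0.6672 -0.1246  0.1539]
block_1 0.92 [512.  30.] 2206 ztop 0.046 toprect [453.2   6.6  22.9  56.9  63.5] allrect [443.9  10.3  33.5  79.2  44.3]
block_1 0.64 [277. 202.] 1194 ztop 0.046 toprect [ 668.2 -125.9   57.4   21.6   20.5] allrect [ 667.8 -125.9   57.4   23.1   22.1]
tool y world deg 111.8
```

View pics/w3.png

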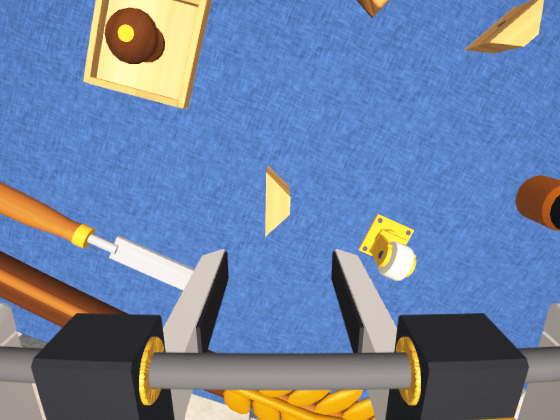

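move_arm(
  steps=[
    [0,-0.0015,0.04,0,0,0,0.4],
    [0,0,0.05,0,0,0,0.4],
    [0,0,0.04,0,0,0,0.4],
    [0,0,0.024,0,0,0,0.4],
    [0,0,0.01,0,0,0,0.4],
    [0,0,0.004,0,0,0,0.4],
    [0,0,0,0,0,0,0.4],
    [0,0,0,0,0,0,0.5],
    [0,0,0,0,0,0,0.6],
    [0,0,0,0,0,0,0.7],
    [0,0,0,0,0,0,0.8],
    [0,0,0,0,0,0,0.9],
  ],
  grip_force=20,
)

```text
t: 18.85
ee_pos: [0.6682, -0.1258, -0.0136]
tcp_rot: [-0.6, 3.083, -0.0]
contact_force: [-0.4, 1.0, 1.2]
grip_width: 0.234
grasp_force: 19.9
```

move_arm(
  steps=[
    [0,0,0,0,0,0,0.9],
    [0,0,0,0,0,0,0.9],
    [0,0,-0.02,0,0,0,0.9],
    [0,0,-0.04,0,0,0,0.9],
    [0,0,-0.05,0,0,0,0.9],
    [0,0,-0.05,0,0,0,0.9],
    [0,0,-0.03,0,0,7.3,0.9],
    [0,0,0,0,0,7.3,0.9],
    [0,0,0,0,0,7.4,0.9],
    [0,0,0,0,0,0,0.9],
  ],
)

```text
t: 19.85
ee_pos: [0.6678, -0.1256, 0.1761]
tcp_rot: [0.0, -3.141, 0.001]
contact_force: [-0.4, 0.6, -0.0]
grip_width: 0.23
grasp_force: 19.9
```

move_arm(
  steps=[
    [0.015,-0.01,0,0,0,0,0.9],
    [0.03,-0.02,0,0,0,0,0.9],
    [0.036,-0.025,0,0,0,0,0.9],
    [0.036,-0.025,0,0,0,0,0.9],
    [0.036,-0.025,0,0,0,0,0.9],
    [0.036,-0.025,0,0,0,0,0.9],
    [0.036,-0.025,0,0,0,0,0.9],
    [0.027,-0.02,0,0,0,0,0.9],
    [0.015,-0.01,0,0,0,0,0.9],
    [0,0,0,0,0,-6.4,0.9],
    [0,0,0,0,0,0,0.9],
    [0,0,0,0,0,0,0.9],
  ],
)

```text
t: 21.05
ee_pos: [0.4013, -0.3106, 0.1758]
tcp_rot: [-0.176, 3.137, 0.001]
contact_force: [0.3, -0.0, -0.2]
grip_width: 0.231
grasp_force: 19.9
```

```bash
python3 look.py block_1,bun_foot,knob w4.png
```

```text
[ 0.4015 -0.3105  0.1759]
block_1 0.91 [546. 264.] 1561 ztop 0.045 toprect [459.6  -1.6  15.9  36.8  65.1] allrect [459.3  25.5  65.5  63.9  64.3]
block_1 0.58 [274. 283.] 4922 ztop 0.235 toprect [ 402.6 -310.7   58.7   22.     5.7] allrect [ 472.7 -309.4  199.6   41.     8.6]
knob 0.69 [284. 349.] 562 ztop 0.052 toprect [ 568.7 -293.3   17.8   41.1    8.2] allrect [ 569.7 -291.    42.1   23.3   87.6]
tool y world deg 96.5
```

View pics/w4.png

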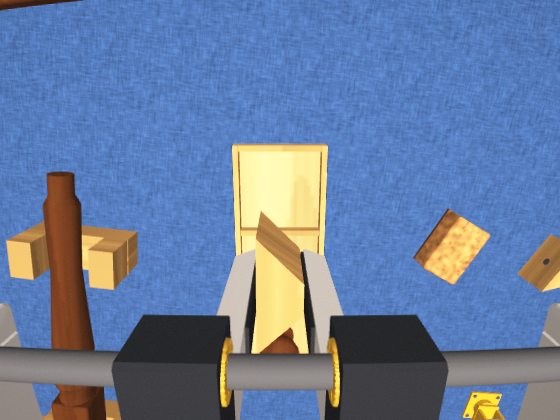

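move_arm(
  steps=[
    [0,0,0.04,0,0,0,0.9],
    [0,0,0.05,0,0,0,0.9],
    [0,0,0.045,0,0,0,0.9],
    [0,0,0.028,0,0,0,0.9],
    [0,0,0.013,0,0,0,0.9],
    [0,0,0.008,0,0,0,0.9],
    [0,0,0,0,0,0,0.9],
    [0,0,0,0,0,0,0.9],
    [0,0,0,0,0,0,0.7],
    [0,0,0,0,0,0,0.6],
    [0,0,0,0,0,0,0.6],
    [0,0,0,0,0,0,0.6],
  ],
)

```text
t: 22.45
ee_pos: [0.4013, -0.3111, -0.0076]
tcp_rot: [-0.176, 3.136, -0.001]
contact_force: [-0.8, -1.1, 0.2]
grip_width: 0.4
grasp_force: 0.0
```

move_arm(
  steps=[
    [0,0,-0.02,0,0,0,0.6],
    [0,0,-0.04,0,0,0,0.6],
    [0,0,-0.05,0,0,0,0.6],
    [0,0,-0.05,0,0,6.4,0.6],
    [-0.006,0.04,0,0,0,0,0.6],
    [-0.007,0.047,0,0,0,0,0.6],
    [-0.008,0.049,0,0,0,0,0.6],
    [-0.008,0.049,0,0,0,0,0.6],
    [-0.008,0.049,0,0,0,0,0.6],
    [-0.007,0.047,0,0,0,0,0.5],
    [-0.006,0.037,0,0,0,0,0.4],
    [0,0,0,0,0,8.3,0.4],
  ],
)

```text
t: 23.65
ee_pos: [0.4518, 0.0132, 0.1523]
tcp_rot: [0.217, 3.133, 0.005]
contact_force: [0.4, -0.5, 0.2]
grip_width: 0.59
grasp_force: 0.0
```

move_arm(
  steps=[
    [0,0,0,0,0,8.3,0.4],
    [0,0,0,0,0,8.3,0.4],
    [0,0,0,0,0,0,0.4],
    [0,0,0,0,0,0,0.4],
  ],
)

```text
t: 24.05
ee_pos: [0.4508, 0.0072, 0.1521]
tcp_rot: [-0.671, -3.069, 0.0]
contact_force: [0.9, 0.5, 0.4]
grip_width: 0.6
grasp_force: 0.0
```

```bash
python3 look.py block_1,sanding_block; cat >top.py <<'E'
from h import *
import sys
p=env.get_image("top"); W,ok=cloud(p); save(p,sys.argv[1])
C=[("chest_tray",.4906,-.3005,6.4),("chair_tray",.4874,.321,9.4)]
for l in ["bun_foot","knob","castor","block_1","wax_tin","sanding_block","glue_jar"]:
    for r in env.regions_of(p,l)[:3]:
        Q=W[r["mask"]&ok]
        if len(Q)<10: continue
        zt=np.percentile(Q[:,2],97); T=Q[Q[:,2]>zt-.01]
        print(l,round(r["score"],2),np.round(r["xy"]),"ztop",round(zt,3),np.hstack(cv2.minAreaRect((T[:,:2]*1000).astype(np.float32))).round(1))
E
python3 top.py t1.png
```

```text
[0.4509 0.0071 0.1521]
block_1 0.88 [278. 199.] 1160 ztop 0.046 toprect [449.7   8.7  21.6  56.1  64.9] allrect [449.5   8.9  22.1  56.6  65.2]
block_1 0.86 [  6. 284.] 624 ztop 0.031 toprect [ 418.  -306.2    6.3   32.9   60.3] allrect [ 416.3 -310.7   17.    51.5   63.3]
sanding_block 0.76 [168. 240.] 3493 ztop 0.031 toprect [ 443.2 -114.    43.7   68.8   67.6] allrect [ 445.6 -121.5   56.1   79.2   66.5]
tool y world deg 65.2
bun_foot 0.82 [416. 254.] ztop 0.08 [ 490.4 -300.4   17.3   15.2   87.9]
knob 0.79 [411. 216.] ztop 0.055 [ 581.2 -289.1   35.7   37.9   25.3]
castor 0.62 [280. 176.] ztop 0.061 [ 6.782e+02 -3.000e-01  2.870e+01  3.120e+01  8.900e+01]
block_1 0.74 [421. 291.] ztop 0.052 [ 402.5 -311.4   53.6   23.7    6.7]
wax_tin 0.68 [224. 284.] ztop 0.034 [437.8 129.8  61.9  49.4  35.6]
sanding_block 0.82 [333. 273.] ztop 0.033 [ 445.8 -110.6   49.6   63.6   66.7]
sanding_block 0.19 [407. 256.] ztop 0.021 [ 490.5 -300.4  276.4   99.5    6.5]
glue_jar 0.61 [411. 216.] ztop 0.055 [ 580.9 -289.8   38.6   40.4   86. ]
glue_jar 0.6 [222. 224.] ztop 0.069 [568.8 130.9  39.6  39.6   2.1]
glue_jar 0.42 [334. 274.] ztop 0.033 [ 444.6 -115.5   44.2   65.2   66.7]
```

move_arm(
  steps=[
    [0,0.001,0.04,0,0,0,0.4],
    [0,0,0.05,0,0,0,0.4],
    [0,0,0.04,0,0,0,0.4],
    [0,0,0.022,0,0,0,0.4],
    [0,0,0.01,0,0,0,0.4],
    [0,0,0.004,0,0,0,0.4],
    [0,0,0,0,0,0,0.4],
    [0,0,0,0,0,0,0.5],
    [0,0,0,0,0,0,0.6],
    [0,0,0,0,0,0,0.7],
    [0,0,0,0,0,0,0.8],
    [0,0,0,0,0,0,0.9],
  ],
)

```text
t: 25.8
ee_pos: [0.4524, 0.008, -0.0126]
tcp_rot: [-0.676, -3.067, 0.001]
contact_force: [-1.1, -0.1, 3.7]
grip_width: 0.231
grasp_force: 19.9
```

move_arm(
  steps=[
    [0,0,0,0,0,0,0.9],
    [0,0,0,0,0,0,0.9],
    [0,0,-0.02,0,0,0,0.9],
    [0,0,-0.04,0,0,0,0.9],
    [0,0,-0.05,0,0,0,0.9],
    [0,0,-0.05,0,0,0,0.9],
    [0,0,-0.03,0,0,-8.3,0.9],
    [0,0,0,0,0,-8.3,0.9],
    [0,0,0,0,0,-8.3,0.9],
    [0,0,0,0,0,0,0.9],
  ],
)

```text
t: 26.8
ee_pos: [0.4523, 0.0079, 0.1772]
tcp_rot: [0.001, -3.14, -0.0]
contact_force: [-1.1, 0.0, -0.7]
grip_width: 0.237
grasp_force: 19.9
```

move_arm(
  steps=[
    [0.001,0.02,0,0,0,0,0.9],
    [0.001,0.036,0,0,0,0,0.9],
    [0.001,0.044,0,0,0,0,0.9],
    [0.001,0.046,0,0,0,0,0.9],
    [0.001,0.046,0,0,0,0,0.9],
    [0.001,0.046,0,0,0,0,0.9],
    [0.001,0.038,0,0,0,0,0.9],
    [0.001,0.02,0,0,0,0,0.9],
    [0.001,0.009,0,0,0,-4.7,0.9],
    [0,0,0,0,0,-4.7,0.9],
    [0,0,0,0,0,0,0.9],
    [0,0,0,0,0,0,0.9],
  ],
)

```text
t: 28.0
ee_pos: [0.4432, 0.3125, 0.1766]
tcp_rot: [0.251, -3.128, 0.001]
contact_force: [0.2, 0.5, -0.4]
grip_width: 0.233
grasp_force: 19.9
```

```bash
python3 look.py block_1,chair_tray w5.png
```

```text
[0.4433 0.3124 0.1767]
block_1 0.59 [276. 277.] 4955 ztop 0.235 toprect [441.8 312.1  59.7  22.2   8.6] allrect [519.7 320.7 216.9  40.4  12.7]
chair_tray 0.65 [284. 187.] 8763 ztop 0.019 toprect [454.1 314.8 119.2  96.4   9.6] allrect [455.5 315.  122.3 100.8   9.5]
tool y world deg 99.3
```

View pics/w5.png

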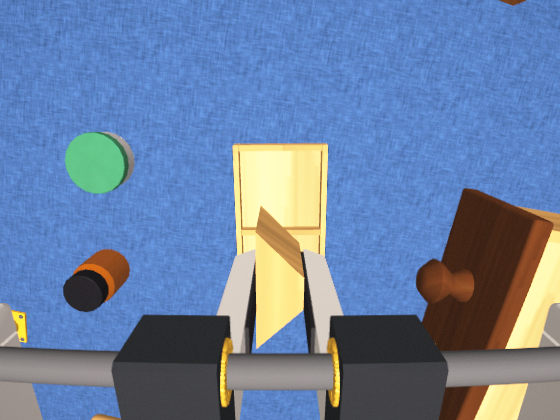

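move_arm(
  steps=[
    [0,0,0.04,0,0,0,0.9],
    [0,0,0.05,0,0,0,0.9],
    [0,0,0.045,0,0,0,0.9],
    [0,0,0.028,0,0,0,0.9],
    [0,0,0.013,0,0,0,0.9],
    [0,0,0.008,0,0,0,0.9],
    [0,0,0,0,0,0,0.9],
    [0,0,0,0,0,0,0.9],
    [0,0,0,0,0,0,0.7],
    [0,0,0,0,0,0,0.6],
    [0,0,0,0,0,0,0.6],
    [0,0,0,0,0,0,0.6],
  ],
)

```text
t: 29.35
ee_pos: [0.4432, 0.3132, -0.0066]
tcp_rot: [0.258, -3.129, -0.001]
contact_force: [-0.3, -0.3, 0.2]
grip_width: 0.395
grasp_force: 0.0
```

move_arm(
  steps=[
    [0,0,-0.02,0,0,0,0.6],
    [0,0,-0.04,0,0,0,0.6],
    [0,0,-0.05,0,0,4.7,0.6],
    [0,0,-0.05,0,0,4.7,0.6],
    [-0.028,-0.036,0,0,0,0,0.6],
    [-0.028,-0.038,0,0,0,0,0.6],
    [-0.03,-0.04,0,0,0,0,0.6],
    [-0.03,-0.04,0,0,0,0,0.6],
    [-0.03,-0.04,0,0,0,0,0.5],
    [-0.03,-0.04,0,0,0,0,0.4],
    [-0.03,-0.04,0,0,0,0,0.4],
    [-0.027,-0.039,0,0,0,0,0.4],
  ],
)

```text
t: 30.55
ee_pos: [0.6775, -0.002, 0.1526]
tcp_rot: [-0.0, -3.14, 0.0]
contact_force: [0.6, 0.6, -0.2]
grip_width: 0.596
grasp_force: 0.0
```

move_arm(
  steps=[
    [0,0,0,0,0,0,0.4],
    [0,0,0,0,0,0,0.4],
    [0,0,0,0,0,0,0.4],
  ],
)

```text
t: 30.85
ee_pos: [0.6756, 0.002, 0.1524]
tcp_rot: [0.003, -3.138, -0.002]
contact_force: [-0.2, 0.1, 0.2]
grip_width: 0.599
grasp_force: 0.0
```

```bash
python3 look.py castor w6.png; python3 - <<'E'
from h import *
p=env.get_image("wrist");W,ok=cloud(p);m=ok&(np.hypot(W[...,0]-.675,W[...,1])<.045)
m&=(cv2.cvtColor(p["color"],cv2.COLOR_RGB2HSV)[...,0]<40)&(cv2.cvtColor(p["color"],cv2.COLOR_RGB2HSV)[...,1]>100)
Q=W[m&(W[...,2]<.012)][:,:2].astype(np.float32)*1000;print("plate",len(Q),cv2.minAreaRect(Q))
Q=W[m&(W[...,2]>.02)][:,:2].astype(np.float32)*1000;print("fork",len(Q),cv2.minAreaRect(Q))
E
python3 top.py t2.png | grep -E "block_1|tin|jar"
```

```text
[0.6757 0.0025 0.1526]
castor 0.62 [273. 195.] 2292 ztop 0.061 toprect [677.8  -0.7  30.   29.    0.8] allrect [680.7  -0.7  44.3  61.7  89.2]
tool y world deg 90.2
plate 804 ((672.812255859375, -0.6763992309570312), (43.86503219604492, 45.92245101928711), 88.26045227050781)
fork 2442 ((664.931640625, 1.99481201171875), (61.13924026489258, 44.68878936767578), 89.93289947509766)
block_1 0.75 [143. 282.] ztop 0.052 [443.1 312.2  53.4  23.    8.6]
wax_tin 0.97 [228. 277.] ztop 0.033 [441.  125.5  60.5  60.1  88.8]
glue_jar 0.67 [220. 227.] ztop 0.067 [569.  131.   39.4  40.1   0.7]
```

View pics/w6.png

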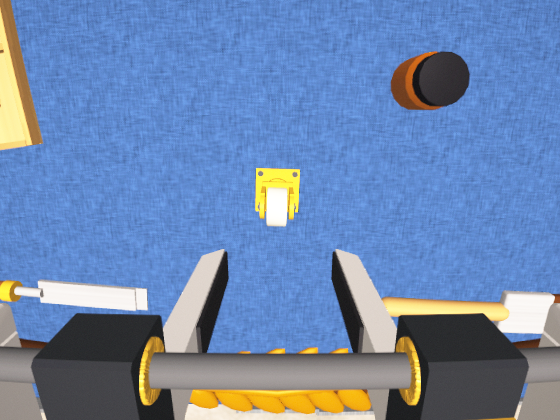

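move_arm(
  steps=[
    [-0.001,-0.003,0.04,0,0,0,0.4],
    [0,0,0.05,0,0,0,0.4],
    [0,0,0.036,0,0,0,0.4],
    [0,0,0.018,0,0,0,0.4],
    [0,0,0.009,0,0,0,0.4],
    [0,0,0.003,0,0,0,0.4],
    [0,0,0,0,0,0,0.4],
    [0,0,0,0,0,0,0.5],
    [0,0,0,0,0,0,0.6],
    [0,0,0,0,0,0,0.7],
    [0,0,0,0,0,0,0.8],
    [0,0,0,0,0,0,0.85],
  ],
  grip_force=30,
)

```text
t: 32.6
ee_pos: [0.6777, -0.0022, -0.0025]
tcp_rot: [0.001, -3.141, -0.001]
contact_force: [-0.2, 0.9, 4.7]
grip_width: 0.316
grasp_force: 29.9
```

move_arm(
  steps=[
    [0,0,0,0,0,0,0.85],
    [0,0,0,0,0,0,0.85],
    [0,0,-0.02,0,0,0,0.85],
    [0,0,-0.04,0,0,0,0.85],
    [0,0,-0.05,0,0,0,0.85],
    [0,0,-0.04,0,0,0,0.85],
    [0,0,0,0,0,0,0.85],
  ],
)

```text
t: 33.3
ee_pos: [0.6819, -0.0032, 0.153]
tcp_rot: [-0.0, 3.132, -0.0]
contact_force: [1.2, -0.1, -1.5]
grip_width: 0.321
grasp_force: 29.9
```

move_arm(
  steps=[
    [0.008,0.018,0,0,0,0,0.85],
    [0.015,0.035,0,0,0,0,0.85],
    [0.018,0.042,0,0,0,0,0.85],
    [0.018,0.042,0,0,0,0,0.85],
    [0.018,0.043,0,0,0,0,0.85],
    [0.018,0.043,0,0,0,0,0.85],
    [0.017,0.043,0,0,0,0,0.85],
    [0.016,0.035,0,0,0,0,0.85],
    [0.008,0.02,0,0,0,0,0.85],
    [0.005,0.01,0,0,0,-4.7,0.85],
    [0,0,0,0,0,-4.7,0.85],
    [0,0,0,0,0,0,0.85],
  ],
)

```text
t: 34.5
ee_pos: [0.5331, 0.3286, 0.1444]
tcp_rot: [0.262, -3.124, 0.002]
contact_force: [0.9, 0.5, -1.0]
grip_width: 0.315
grasp_force: 29.9
```

move_arm(
  steps=[
    [0,0,0,0,0,0,0.85],
    [0,0,0,0,0,0,0.85],
  ],
)

```text
t: 34.7
ee_pos: [0.5356, 0.3275, 0.146]
tcp_rot: [0.255, -3.127, 0.001]
contact_force: [0.8, -1.0, -1.0]
grip_width: 0.315
grasp_force: 29.9
```

```bash
python3 look.py castor,chair_tray w7.png
```

```text
[0.5359 0.3275 0.1462]
castor 0.77 [280. 261.] 7425 ztop 0.21 toprect [535.8 327.5  28.9  30.3   6.6] allrect [580.2 342.9 148.5  60.4   9.3]
chair_tray 0.94 [282. 131.] 17520 ztop 0.019 toprect [487.3 320.4 186.9  96.7   9.5] allrect [488.9 320.8 197.7 103.3  10.1]
tool y world deg 99.4
```

View pics/w7.png

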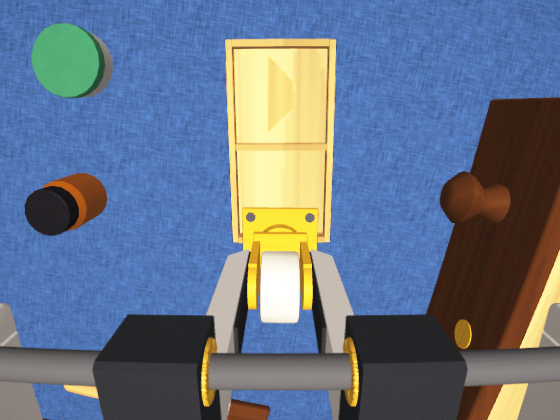

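move_arm(
  steps=[
    [0,0,0.04,0,0,0,0.85],
    [0,0,0.045,0,0,0,0.85],
    [0,0,0.032,0,0,0,0.85],
    [0,0,0.016,0,0,0,0.85],
    [0,0,0.007,0,0,0,0.85],
    [0,0,0.003,0,0,0,0.85],
    [0,0,0,0,0,0,0.85],
    [0,0,0,0,0,0,0.85],
    [0,0,0,0,0,0,0.65],
    [0,0,0,0,0,0,0.5],
    [0,0,0,0,0,0,0.5],
    [0,0,0,0,0,0,0.5],
  ],
)

```text
t: 36.05
ee_pos: [0.5362, 0.3282, 0.0043]
tcp_rot: [0.258, -3.129, -0.001]
contact_force: [0.8, 0.6, 0.6]
grip_width: 0.5
grasp_force: 0.0
```

move_arm(
  steps=[
    [0,0,-0.02,0,0,0,0.5],
    [0,0,-0.04,0,0,0,0.5],
    [0,0,-0.05,0,0,0,0.5],
    [0,0,-0.05,0,0,0,0.5],
    [0,-0.04,-0.03,0,0,0,0.5],
    [0,-0.045,0,0,0,0,0.5],
    [0,-0.045,0,0,0,0,0.5],
    [0,-0.045,0,0,0,0,0.5],
    [0,-0.045,0,0,0,0,0.5],
    [0,0,0,0,0,0,0.5],
  ],
)

```text
t: 37.05
ee_pos: [0.5737, 0.1016, 0.1939]
tcp_rot: [0.24, -3.13, 0.008]
contact_force: [0.7, -0.7, 0.6]
grip_width: 0.5
grasp_force: 0.0
```

```bash
python3 top.py t3.png; python3 -c "
from h import *
save(env.get_image('scene'),'s3.png')"
```

```text
bun_foot 0.95 [416. 253.] ztop 0.08 [ 490.5 -300.8   17.9   15.2   88.3]
knob 0.77 [410. 214.] ztop 0.055 [ 579.9 -289.8   39.    38.1   89.5]
castor 0.74 [134. 238.] ztop 0.067 [536.1 327.1  30.2  28.6  89.8]
block_1 0.77 [421. 290.] ztop 0.053 [ 401.7 -311.5   53.4   23.5   12.1]
block_1 0.72 [147. 282.] ztop 0.053 [444.2 313.2  55.7  23.9   8.5]
wax_tin 0.16 [144. 282.] ztop 0.053 [442.  312.8  55.5  23.9   8.5]
sanding_block 0.58 [332. 277.] ztop 0.033 [ 443.1 -114.9   44.7   68.2   67.2]
```

View pics/s3.png

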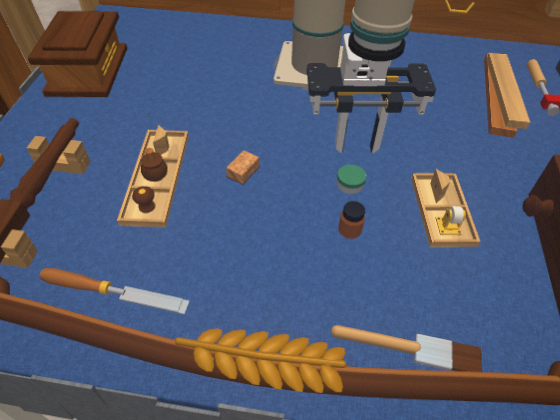

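All five fittings stand upright, one per compartment: the chest tray at about (155,175) and the chair tray at about (445,210). The tin, sanding block and jar haven't moved, and the gripper is clear of everything.

```bash
python3 -c "
from rig import env
print(env.finish_job())"
```

```text
the job is handed in; nothing more can be done
None
```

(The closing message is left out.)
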